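# Check a slide rack's spring gaps with a feeler gauge

### The arm

A 6-joint arm with a two-finger parallel gripper is mounted at the origin on the work surface. World frame = base frame: x ahead of the robot, y to its left, z up, the work surface at z = 0. Lengths are in m, angles in rad, forces in N, time in s.
With the tool pointing down it reaches from about 0.35 to 0.875 m from the base axis. Payload 4.2 kg.
Tool frame: the origin (TCP) lies on the centre line of the jaws, within the pads' length; the fingertips stand r.nose_length ahead of it and the grasp point (between the pads) is the TCP (r.nose_length is the distance from the TCP to the fingertips, in m); z points along the fingers, y is the direction in which the jaws open and shut (so a half turn about z gives the same grasp; the last joint's range is limited). The gripper opens to 85 mm and grips with 20 to 120 N. Pads are 22 mm wide; open, the fingers measure 114 mm over their backs; the gripper's body (76 mm by 85 mm) begins 54 mm behind the grasp point. The pads swing forward as they close: fully open they stand 13 mm farther back than shut.
Start: joints at [0.259, 0.385, 0.008, 0, -1.194, -0.259], TCP at [0.625, 0, 0.225] pointing down, gripper open.
Joint ranges: [-3.14, 3.14], [-1.21, 2.06], [-1.07, 1.41], [-3.16, 2.05], [-2.99, -0.16], [-3.1, 3.1]. Speed limits (rad/s): [2.79, 2.79, 3.14, 3.14, 3.14, 3.14].

### API

Orientations are given as a rotation vector (axis times angle).
In Python, from bench import telemetry, vision, sign_off, r gives the robot as it stands.
- The arm moves only by the shell command python3 -m pendant 'ROWS' [OPENING] [FORCE]. ROWS is JSON, a list that holds one entry, the list of rows, each a list of 4 numbers: the shift along the tool's x, y, z in cm, then the turn about the tool's z in rad. A call has 1 to 10 rows; each row shifts and turns the commanded pose from where the row before left it, along the tool's axes as they then stand; what a row does not reach is not made up. A row lasts 1/12 s, in which the tool goes at most 41.7 mm and 7.16 degrees, less where a joint would pass 70% of its speed; a pose out of reach is approached as far as the arm can. A call is refused whole if a number of a shift passes 4.17 or a number of a turn 0.125, either way. A call with a gripper value outside its range is refused whole. OPENING is the finger opening in cm, from 0 to 8.54, set as the call begins (- or left out, the last holds). The fingers move at their own pace and stop on an object; FORCE is the grip in N (left out, the last holds). Time passes only in rows, so rows that do not move let the fingers close. It gives the time, the measured TCP pose, the force and the opening at its end, in the units of the state.
- telemetry.read_state(): the state, without advancing time (a new reading comes with each control period).
- vision.capture(name): name is "scene" or "side" or "wrist"; returns a dict with "color" (480x640x3 uint8, blue, green, red), "K" (3x3 intrinsics, pixels), "R" (3x3) and "t" (3): a world point X has camera coordinates R X + t. Camera axes: x right, y down, z forward; pixel columns grow to the right and rows downward; lengths in m; the calibration is good to about 2 mm. A picture is of the moment at which its call begins. There is no depth.
- sign_off(): hands the job in, once; it reports no verdict.
The state is a dict: "time_s": time; "qpos": joint angles; "qd": joint speeds; "effort": joint torques, N m; "tcp_pos": TCP position; "ee_rot": TCP orientation; "force": force on the tool from outside, world axes, zero at the start; "wrist_torque": the same for the moment, N m; "opening": opening from 0.0 (shut) to 1.0 (fully open).
Only numpy, scipy, OpenCV 4.12 (cv2) and the standard library are available. Lean on these libraries where they do the work, as an engineer would, in place of code of your own. Each camera call takes 0.05 s, during which the arm holds its last target.

### The job

Take the feeler gauge out of its wooden stand and try its blade in the three slots of the metal slide rack, one after another from the robot's left to its right, each time sliding it gently down until it is fully home or plainly refuses to go further. Never force the blade: 10 N of push is enough to tell. One slot is slack, one pinches, and one grips with a light, even drag; finally leave the gauge standing fully home in the slot with the light drag, let go of it, and do not disturb the other things on the bench.

Things in the scene. Friction and masses are not known exactly. Their poses are not given: they have to be found in the camera images.
- gauge: feeler gauge, about 90 g, loose, standing blade-down in the stand: grey handle block 36 (x) x 24 (y) x 44 (z) mm over a flat steel blade 26 (x) x 4 (y) mm reaching 56 mm below it. Origin: centre of the blade's lower end, z up, y square to the blade's flat. Handle spans 56 to 100 mm above the origin; its underside is the shoulder that stops on stand or rack. Grip the handle from above across 24 mm.
- blade: the gauge's steel blade, fixed to the handle; same origin and axes as the gauge
- tip (a point): centre of the lower end of the gauge's blade (same point as the gauge's origin)
- stand: wooden block 78 (x) x 56 (y) x 62 (z) mm, fixed, with one loose slot 34 x 9 mm through its middle, long side along its x, in which the gauge stands. Origin: centre of the underside. The gauge's x and y axes are parallel to its own.
- rack: aluminium slide rack 64 (x) x 170 (y) x 62 (z) mm, fixed. Three upright slots open in its top, side by side along y at +50, 0, -50 mm, long side along x. Origin: centre of the underside; y points roughly to the robot's left. Fully home: shoulder on the rack's top, blade's lower end 6 mm above the rack's underside. Which slot is slack, right or pinching changes each time; they look alike.
- slot_left (a point): centre of the left slot's mouth at the rack's top (axes as the rack). Slot 34 mm long (x), 10.4 mm wide (y), 62 mm deep, long edges rounded 4 mm. A hidden sprung pad with a sloping lead-in faces the slot's -y wall; the blade meets it 10 to 32 mm below the mouth. Slack slot: the pad gives way with under 0.5 N. After release in the right slot the pad shifts the blade up to 4 mm to the -y wall.
- slot_mid (a point): centre of the middle slot's mouth at the rack's top, as slot_left. Right slot: past the lead-in the blade slides all the way home with a light steady drag, pushing force below about 8 N; its pad presses sideways on the blade with 3 to 5 N.
- slot_right (a point): centre of the right-hand slot's mouth at the rack's top, as slot_left. Pinching slot: within 32 mm below the mouth the force climbs past 12 N and rises steeply (several N per mm) if pushed on; its pad presses sideways with 12 N and more.
- beaker: glass beaker, 72 mm across, 95 mm tall, loose; origin at the centre of its underside. Leave alone.
- dish: flat clear round dish with lid, 94 mm across, 16 mm tall, loose; origin at the centre of its underside. Leave alone.
- slide_box: closed wooden box for slides, 87 x 102 x 37 mm, loose; origin at the centre of its underside. Leave alone.
There are look-alikes about, which are no part of the job. What is meant by the gauge is not pink, purple or red, and is the larger of those in its own colour.

How it is judged:
By the outcome, as a careful person would: the job done as asked, in the order asked, and still so for the second after the job is handed in, with the robot touching nothing.
It also fails if it takes over 72 s, if anything falls off the work surface, if the arm or the gripper's body presses on something with over 40 N, if the wrist force passes 120 N, or if a joint passes its speed limit or range.

## Working session

There is one attempt and no reset: what is moved stays moved. The work goes in short steps, Python scripts to look and compute and a shell command to move; the robot and the scene stay as the last step left them, time stands still between calls to the robot, and variables do not carry over. Pictures are saved under pics/ and viewed, and the job is handed in when it is done.

```bash
ls; mkdir -p pics
python3 - <<'E'
from bench import telemetry, vision, r
import cv2, numpy as np
s=telemetry.read_state(); print({k:np.round(v,4).tolist() for k,v in s.items()}); print(r.nose_length)
for n in ["scene","side","wrist"]:
    c=vision.capture(n); cv2.imwrite(f"pics/{n}0.png",c["color"]); np.savez(f"pics/{n}0.npz",**c)
    print(n,(-c["R"].T@c["t"]).round(3),c["K"].round(1).tolist())
E
```

```text
pics
{'time_s': 0.0, 'qpos': [0.2586, 0.3856, 0.0066, -0.0005, -1.194, -0.2586], 'qd': [-0.0014, 0.0002, 0.0007, -0.0007, -0.0014, 0.0006], 'effort': [-0.001, -39.2286, 18.84, 4.1862, -0.0047, 0.0], 'tcp_pos': [0.6244, 0.0, 0.2237], 'ee_rot': [2.2201, -2.2205, -0.0023], 'force': [0.3279, -0.7126, -0.0765], 'wrist_torque': [-0.0044, -0.0581, -0.0015], 'opening': 1.003}
0.019
scene [ 0.91  -0.243  0.766] [[470.0, 0.0, 311.2], [0.0, 470.0, 241.0], [0.0, 0.0, 1.0]]
side [0.462 0.907 0.775] [[618.0, 0.0, 319.9], [0.0, 618.0, 241.1], [0.0, 0.0, 1.0]]
wrist [ 0.625 -0.068  0.373] [[432.7, 0.0, 324.6], [0.0, 432.7, 232.9], [0.0, 0.0, 1.0]]
```

View pics/scene0.png

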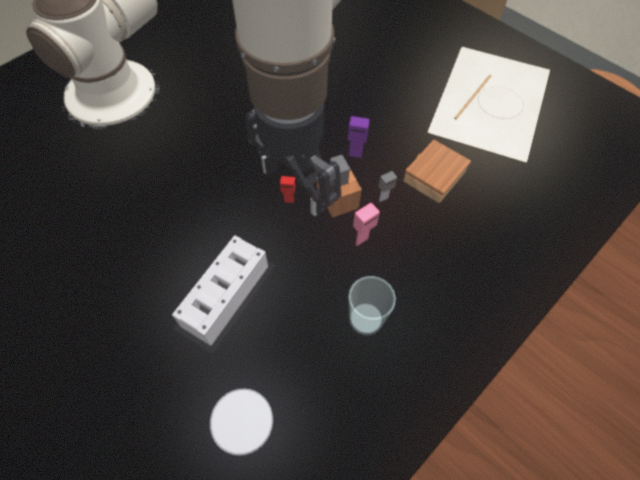

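View pics/side0.png

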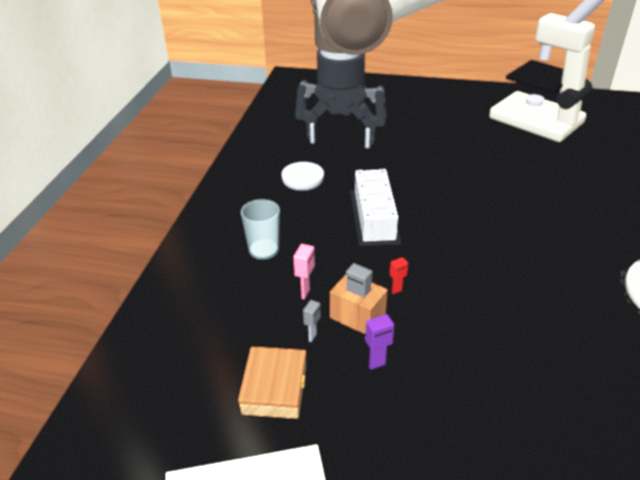

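View pics/wrist0.png

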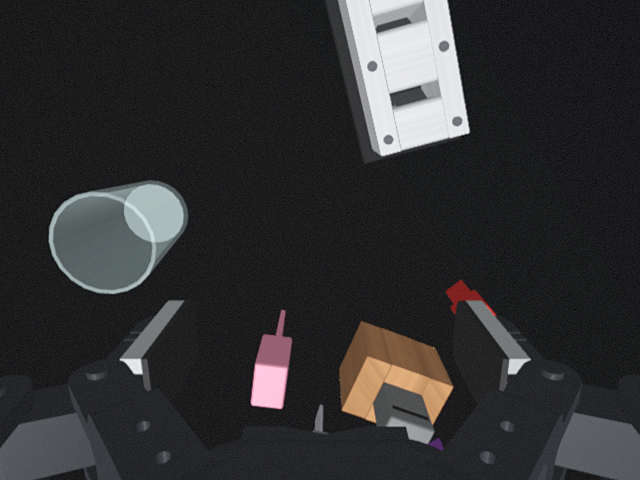

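The gauge candidates are: grey in the stand (side 358,280; scene ~343,170), small grey (side 312,320; scene 388,185), pink (304,265), purple (378,340), and red (398,272). I choose the grey one in the stand. Next I'll check it in a close crop and take detailed pixel readings.

Run:
```python
import cv2, numpy as np
s=cv2.imread("pics/side0.png"); w=cv2.imread("pics/wrist0.png"); c=cv2.imread("pics/scene0.png")
cv2.imwrite("pics/c1.png",cv2.resize(s[160:350,290:430],None,fx=4,fy=3.1*4/3.1*0.78,interpolation=cv2.INTER_CUBIC)) if 0 else cv2.imwrite("pics/c1.png",cv2.resize(s[250:345,290:400],None,fx=6,fy=6,interpolation=cv2.INTER_CUBIC))
cv2.imwrite("pics/c2.png",cv2.resize(s[160:250,340:410],None,fx=6,fy=6,interpolation=cv2.INTER_CUBIC))
cv2.imwrite("pics/c3.png",cv2.resize(c[230:350,165:275],None,fx=5,fy=5,interpolation=cv2.INTER_CUBIC))
cv2.imwrite("pics/c4.png",cv2.resize(c[140:230,300:410],None,fx=6,fy=6,interpolation=cv2.INTER_CUBIC))
```

```text
(no output)
```

View pics/c1.png

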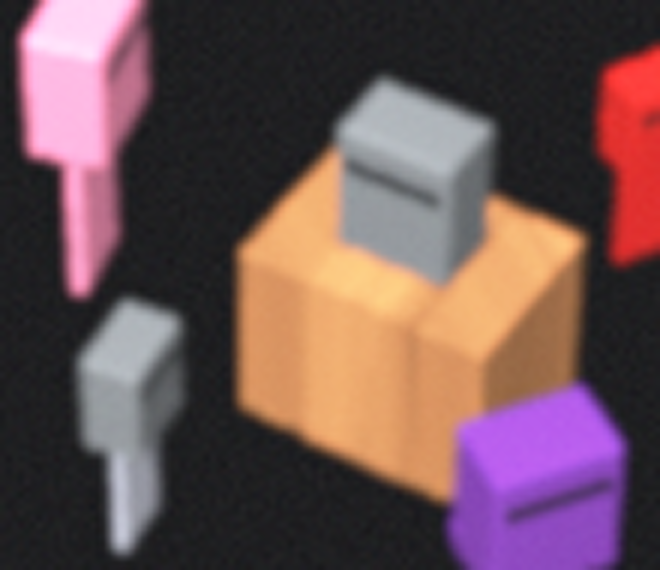

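View pics/c2.png

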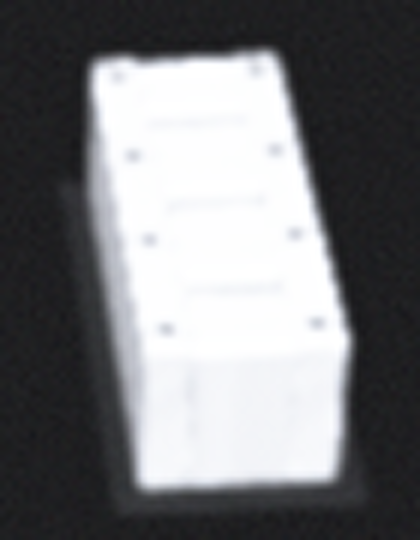

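View pics/c3.png

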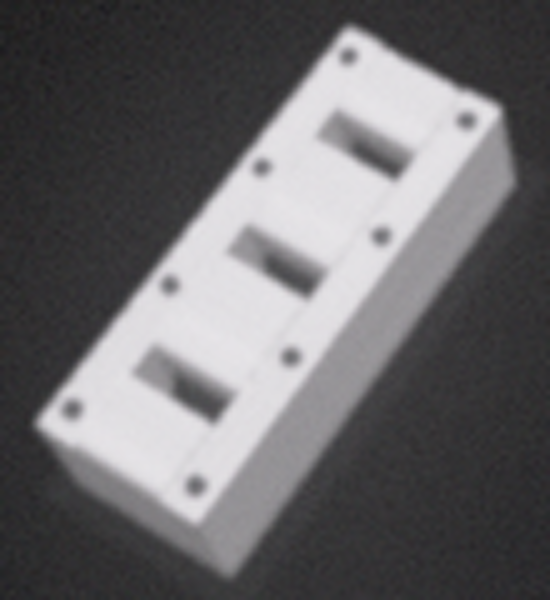

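View pics/c4.png

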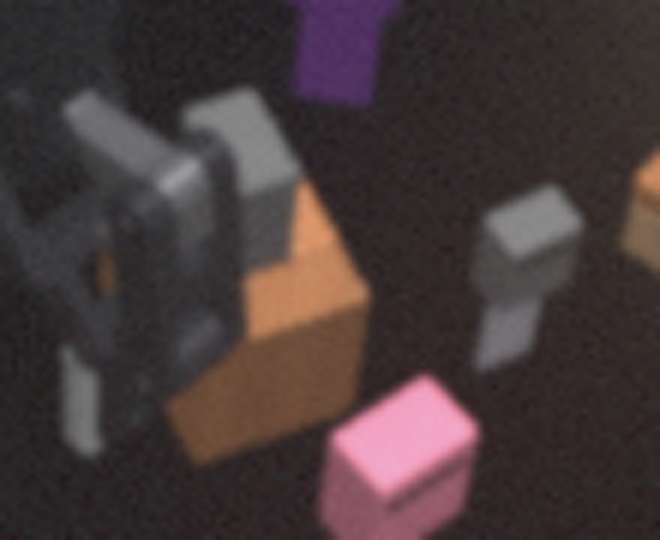

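The crop confirms it: the larger grey handle stands in the wooden stand (side ~358,280), and the small grey decoy stands on the bench at ~312,320. Now I'll cast the corners onto planes.

```bash
cat > h.py <<'E'
import numpy as np, cv2
def ray(c,uv,z):
    K,R,t=c["K"],c["R"],c["t"]; o=-R.T@t
    d=R.T@np.linalg.inv(K)@np.array([uv[0],uv[1],1.0]); return o+d*(z-o[2])/d[2]
def pts(c,L,z): return np.array([ray(c,p,z) for p in L])
E
python3 - <<'E'
from h import *
S=np.load("pics/side0.npz"); C=np.load("pics/scene0.npz"); W=np.load("pics/wrist0.npz")
f=lambda L,ox,oy,k:[(ox+u/k-.4,oy+v/k-.4) for u,v in L]
def rep(n,P):
    e=[P[(i+1)%len(P)]-P[i] for i in range(len(P))]
    print(n,P[:,:2].round(4).tolist(),"c",P.mean(0).round(4),"len",[round(float(np.linalg.norm(x)),4) for x in e],"ang",[round(float(np.degrees(np.arctan2(x[1],x[0]))),1) for x in e])
rep("handle side",pts(S,f([(338,135),(385,78),(495,130),(450,172)],290,250,6),.106))
rep("stand side",pts(S,f([(238,250),(483,362),(585,237)],290,250,6),.062))
rep("rack side",pts(S,f([(92,62),(278,52),(350,345),(140,357)],340,160,6),.062))
rep("rack scene",pts(C,f([(350,25),(502,105),(203,525),(37,425)],165,230,5),.062))
rep("slots scene",pts(C,f([(366,145),(278,262),(185,384)],165,230,5),.062))
rep("stand scene",pts(C,f([(305,183),(370,295),(160,400)],300,140,6),.062))
# wrist
rep("stand wrist",pts(W,[(372,357),(453,386),(342,411)],.062))
print(W["R"].round(3).tolist())
E
```

```text
handle side [[0.5821, 0.1708], [0.5734, 0.1453], [0.5408, 0.1609], [0.5503, 0.1798]] c [0.5616 0.1642 0.106 ] len [0.0269, 0.0361, 0.0211, 0.033] ang [-108.8, 154.4, 63.4, -15.8]
stand side [[0.6091, 0.1745], [0.5363, 0.2048], [0.5153, 0.1514]] c [0.5535 0.1769 0.062 ] len [0.0788, 0.0574, 0.0966] ang [157.4, -111.4, 13.9]
rack side [[0.6267, -0.2024], [0.5626, -0.2208], [0.5189, -0.0517], [0.5839, -0.0332]] c [ 0.573 -0.127  0.062] len [0.0667, 0.1746, 0.0676, 0.1746] ang [-164.0, 104.5, 15.9, -75.8]
rack scene [[0.523, -0.054], [0.5833, -0.0371], [0.6295, -0.2008], [0.567, -0.2183]] c [ 0.5757 -0.1275  0.062 ] len [0.0627, 0.1701, 0.0649, 0.1701] ang [15.7, -74.3, -164.4, 105.0]
slots scene [[0.5629, -0.08], [0.576, -0.1283], [0.5886, -0.1763]] c [ 0.5758 -0.1282  0.062 ] len [0.0501, 0.0496, 0.0997] ang [-74.8, -75.2, 105.0]
stand scene [[0.5665, 0.1913], [0.6099, 0.1744], [0.5923, 0.1013]] c [0.5896 0.1557 0.062 ] len [0.0466, 0.0752, 0.0936] ang [-21.3, -103.6, 106.0]
stand wrist [[0.5861, 0.123], [0.5183, 0.1502], [0.6099, 0.1743]] c [0.5714 0.1492 0.062 ] len [0.0731, 0.0947, 0.0565] ang [158.2, 14.7, -114.9]
[[-1.0, 0.0, 0.003], [0.001, 0.963, 0.268], [-0.003, 0.268, -0.963]]
```

Run:
```python
from h import *
S=np.load("pics/side0.npz")
for n,p in dict(pink=(303,298),red=(393.5,293),purple=(377,366),sgrey=(310.3,341),beaker=(263,248)).items(): print(n,ray(S,p,0).round(3))
for n,p,z in [("pinktop",(307,250),.1),("purpletop",(380,322),.1),("redtop",(399,262),.08),("beakertop",(261,210),.095)]: print(n,ray(S,p,z).round(3))
g=np.array([.562,.1635]); p0=np.array([.6244,0])
d=g-p0; print("tool x,y cm", -d[1]*100,-d[0]*100)
```

```text
pink [0.665 0.137 0.   ]
red [0.507 0.094 0.   ]
purple [0.514 0.265 0.   ]
sgrey [0.63  0.234 0.   ]
beaker [0.774 0.014 0.   ]
pinktop [0.658 0.121 0.1  ]
purpletop [0.514 0.264 0.1  ]
redtop [0.502 0.1   0.08 ]
beakertop [0.769 0.017 0.095]
tool x,y cm -16.35 6.2399999999999896
```

```bash
python3 -m pendant '[[[-2.5,0.9,0,-0.118],[-2.2,1.2,0,-0.118],[-1.8,1.3,0,-0.118]]]' 8.5 60
python3 - <<'E'
from bench import telemetry
print(telemetry.read_state()["ee_rot"],telemetry.read_state()["tcp_pos"])
E
```

```text
time_s: 0.4
tcp_pos: [0.5843, 0.061, 0.2239]
ee_rot: [2.582, -1.788, -0.001]
force: [0.3, -0.3, 0.3]
opening: 0.996
[ 2.58225413e+00 -1.78810831e+00 -1.22375307e-03] [0.58433783 0.06095174 0.22388699]
```

```bash
cat >> h.py <<'E'
def need(xyz,ydeg):
    from bench import telemetry
    from scipy.spatial.transform import Rotation as Ro
    s=telemetry.read_state(); M=Ro.from_rotvec(s["ee_rot"]).as_matrix()
    cur=np.degrees(np.arctan2(M[1,1],M[0,1])); dw=(ydeg-cur+180)%360-180
    print("t",round(s["time_s"],2),"tcp",np.round(s["tcp_pos"],4),"y-dir",round(cur,2),"tool turn",round(-np.radians(dw),3),"shift cm now",(100*M.T@(np.array(xyz)-s["tcp_pos"])).round(2),"zaxis",M[:,2].round(4),"F",np.round(s["force"],2),"op",round(s["opening"]*8.54,2))
    a=np.radians(ydeg); Mt=np.array([[np.sin(a)*1,np.cos(a),0],[-np.cos(a),np.sin(a),0],[0,0,-1]])
    # tool x = y cross z
    y=Mt[:,1]; Mt[:,0]=np.cross(y,[0,0,-1])
    print(" shift after turn",(100*Mt.T@(np.array(xyz)-s["tcp_pos"])).round(2))
E
python3 - <<'E'
from h import *
need([.562,.1635,.22],247.5)
E
```

```text
t 0.4 tcp [0.5843 0.061  0.2239] y-dir -159.4 tool turn -0.819 shift cm now [-10.39  -1.52   0.39] zaxis [-1.e-03 -1.e-04 -1.e+00] F [ 0.29 -0.33  0.32] op 8.5
 shift after turn [-5.99 -8.62  0.39]
```

```bash
python3 -m pendant '[[[0,0,0,-0.117],[0,0,0,-0.117],[0,0,0,-0.117],[0,0,0,-0.117],[0,0,0,-0.117],[0,0,0,-0.117],[0,0,0,-0.117]]]' 5 && python3 -m pendant '[[[-2,-2.85,0,0],[-2,-2.85,0,0],[-2,-2.9,0,0],[0,0,0,0],[0,0,0,0]]]'
python3 - <<'E'
from h import *
from bench import vision
need([.562,.1635,.22],247.5)
c=vision.capture("side"); cv2.imwrite("pics/side1.png",c["color"]);np.savez("pics/side1.npz",**c)
c=vision.capture("wrist"); cv2.imwrite("pics/wrist1.png",c["color"]);np.savez("pics/wrist1.npz",**c)
E
```

```text
time_s: 0.98
tcp_pos: [0.5843, 0.0599, 0.2244]
ee_rot: [3.081, -0.612, -0.001]
force: [0.4, -0.3, -0.9]
opening: 0.583
time_s: 1.4
tcp_pos: [0.562, 0.164, 0.2244]
ee_rot: [3.08, -0.616, -0.001]
force: [0.7, -0.4, 0.3]
opening: 0.584
t 1.4 tcp [0.562  0.164  0.2244] y-dir -112.62 tool turn -0.002 shift cm now [0.02 0.05 0.44] zaxis [-7.e-04 -3.e-04 -1.e+00] F [ 0.73 -0.41  0.29] op 4.99
 shift after turn [0.02 0.05 0.44]
```

View pics/wrist1.png

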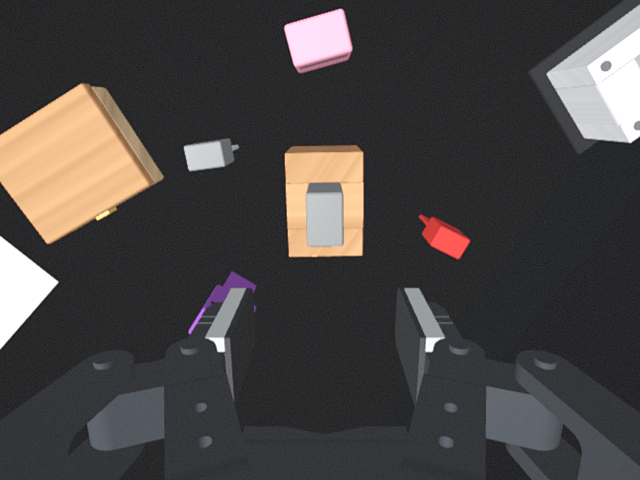

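Wrist view: the stand and handle are square to the jaws. The handle top runs from (306,192) to (343,246), and the small grey decoy is at (210,155). Checking the handle position by ray.

Run:
```python
from h import *
W=np.load("pics/wrist1.npz")
P=pts(W,[(306.5,193),(343,192),(343.5,246),(307,247)],.106); print(P.round(4),P.mean(0))
P=pts(W,[(285,183),(363,183),(364,256),(289,257)],.062); print(P.round(4),P.mean(0))
```

```text
[[0.5848 0.1659 0.106 ]
 [0.5766 0.1446 0.106 ]
 [0.5437 0.1576 0.106 ]
 [0.5522 0.1796 0.106 ]] [0.56430432 0.16195268 0.106     ]
[[0.5908 0.1822 0.062 ]
 [0.569  0.1301 0.062 ]
 [0.5168 0.1497 0.062 ]
 [0.538  0.2025 0.062 ]] [0.55365813 0.16609534 0.062     ]
```

```bash
python3 -m pendant '[[[0.13,0,2.5,0],[0,0,2.5,0],[0,0,2.5,0],[0,0,2.2,0],[0,0,2,0],[0,0,1,0],[0,0,0.7,0],[0,0,0.35,0],[0,0,0,0]]]' && python3 -m pendant '[[[0,0,0,0],[0,0,0,0],[0,0,0,0],[0,0,0,0],[0,0,0,0]]]' 1.5 60
python3 - <<'E'
from h import *
from bench import vision
need([.563,.163,.087],247.5)
c=vision.capture("side"); cv2.imwrite("pics/s2.png",cv2.resize(c["color"][230:370,270:450],None,fx=4,fy=4,interpolation=cv2.INTER_CUBIC))
E
```

```text
time_s: 2.25
tcp_pos: [0.5641, 0.1616, 0.0873]
ee_rot: [3.079, -0.622, 0.0]
force: [0.6, 0.1, -0.3]
opening: 0.588
time_s: 2.67
tcp_pos: [0.5647, 0.1623, 0.0888]
ee_rot: [-3.079, 0.62, -0.004]
force: [-0.9, -0.0, 6.2]
opening: 0.262
t 2.67 tcp [0.5647 0.1623 0.0888] y-dir -112.76 tool turn -0.005 shift cm now [-0.18  0.    0.18] zaxis [ 2.5e-03  9.0e-04 -1.0e+00] F [-0.93 -0.02  6.16] op 2.24
 shift after turn [-0.18 -0.    0.18]
```

View pics/s2.png

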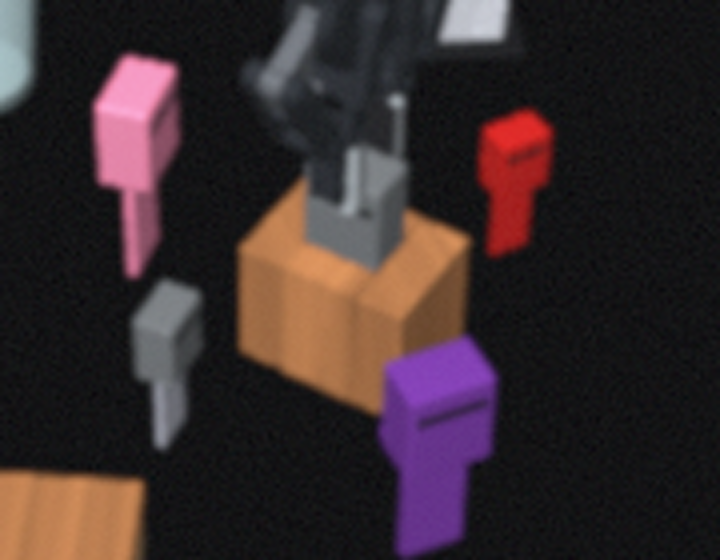

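The fingers are shut on the handle (opening 2.24 cm, close to 24 mm). Lifting straight up.

```bash
python3 -m pendant '[[[0,0,-0.3,0],[0,0,-0.6,0],[0,0,-1.2,0],[0,0,-1.8,0],[0,0,-2,0],[0,0,-2,0],[0,0,-2,0],[0,0,-0.8,0],[0,0,0,0],[0,0,0,0]]]'
python3 - <<'E'
from h import *
from bench import vision
need([.5618,-.0794,.19],285.2)
for n in ("side","scene","wrist"):
    c=vision.capture(n); cv2.imwrite(f"pics/{n}3.png",c["color"]);np.savez(f"pics/{n}3.npz",**c)
E
```

```text
time_s: 3.55
tcp_pos: [0.5632, 0.1619, 0.1937]
ee_rot: [-3.079, 0.621, 0.002]
force: [-0.9, 0.1, -1.1]
opening: 0.262
t 3.55 tcp [0.5632 0.1619 0.1937] y-dir -112.82 tool turn -0.664 shift cm now [ 9.22 22.3   0.36] zaxis [-1.1e-03  3.0e-04 -1.0e+00] F [-0.88  0.15 -1.1 ] op 2.24
 shift after turn [-6.47 23.25  0.37]
```

View pics/side3.png

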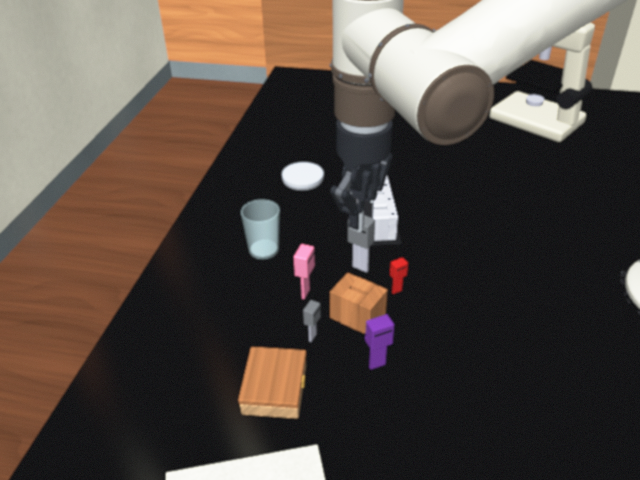

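View pics/wrist3.png

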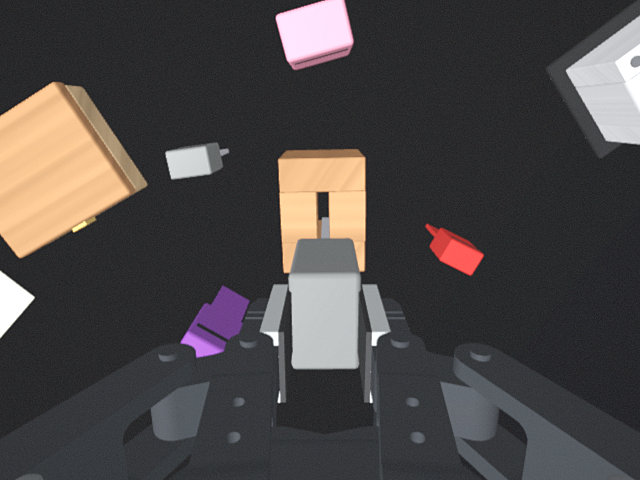

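```bash
python3 - <<'E'
from h import *
W=np.load("pics/wrist3.npz")
for z in (.209,.211,.213):
    P=pts(W,[(291,276),(358,276),(358,367),(293,368)],z); c=P.mean(0)
    a=np.radians(-112.8); y=np.array([np.cos(a),np.sin(a),0]); x=np.cross(y,[0,0,-1]); d=c-[.5632,.1619,0]
    print(z,P.round(4).tolist(),c.round(4),"x,y off mm",1e3*d@x,1e3*d@y,[round(1e3*np.linalg.norm(P[i]-P[i-1]),1) for i in range(4)])
S=np.load("pics/side3.npz"); cv2.imwrite("pics/c5.png",cv2.resize(S["color"][190:300,320:420],None,fx=5,fy=5,interpolation=cv2.INTER_CUBIC))
E
python3 -m pendant '[[[1.0,2.4,0,0],[1.2,2.8,0,0],[1.2,2.8,0,0],[1.2,2.8,0,0],[0,0,0,-0.111],[0,0,0,-0.111],[0,0,0,-0.111],[0,0,0,-0.111],[0,0,0,-0.111],[0,0,0,-0.109]]]'
```

```text
0.209 [[0.5828, 0.1654, 0.209], [0.5743, 0.1452, 0.209], [0.5429, 0.1577, 0.209], [0.5513, 0.1786, 0.209]] [0.5628 0.1617 0.209 ] x,y off mm -0.2727788430390686 0.31998113846908266 [np.float64(34.2), np.float64(21.9), np.float64(33.8), np.float64(22.6)]
0.211 [[0.5835, 0.1649, 0.211], [0.5751, 0.145, 0.211], [0.5441, 0.1573, 0.211], [0.5524, 0.178, 0.211]] [0.5638 0.1613 0.211 ] x,y off mm 0.7707968815965696 0.31292274113836666 [np.float64(33.7), np.float64(21.5), np.float64(33.3), np.float64(22.3)]
0.213 [[0.5842, 0.1644, 0.213], [0.5759, 0.1449, 0.213], [0.5454, 0.157, 0.213], [0.5536, 0.1773, 0.213]] [0.5648 0.1609 0.213 ] x,y off mm 1.8143726062322079 0.3058643438076506 [np.float64(33.2), np.float64(21.2), np.float64(32.8), np.float64(21.9)]
time_s: 4.53
tcp_pos: [0.5638, 0.0443, 0.1929]
ee_rot: [3.112, 0.425, -0.004]
force: [0.6, 1.4, -0.9]
opening: 0.261
```

View pics/c5.png

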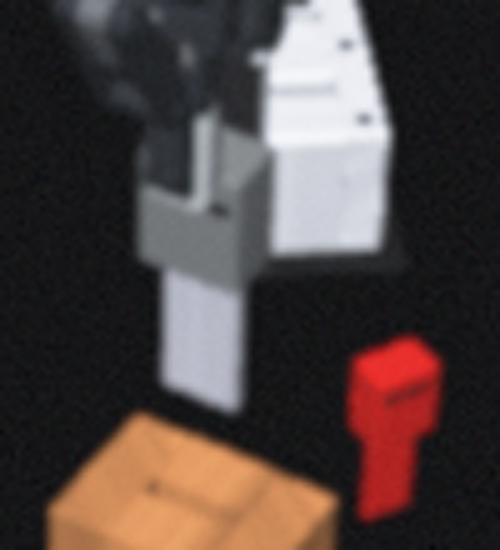

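Run:
```python
from h import *
from bench import vision
need([.5620,-.0794,.19],285.2)
for n in ("wrist",):
    c=vision.capture(n); cv2.imwrite(f"pics/{n}4.png",c["color"]);np.savez(f"pics/{n}4.npz",**c)
```

```text
t 4.53 tcp [0.5638 0.0443 0.1929] y-dir -74.45 tool turn 0.006 shift cm now [-3.49 11.87  0.3 ] zaxis [-2.6e-03 -7.0e-04 -1.0e+00] F [ 0.56  1.36 -0.93] op 2.23
 shift after turn [-3.42 11.89  0.29]
```

View pics/wrist4.png

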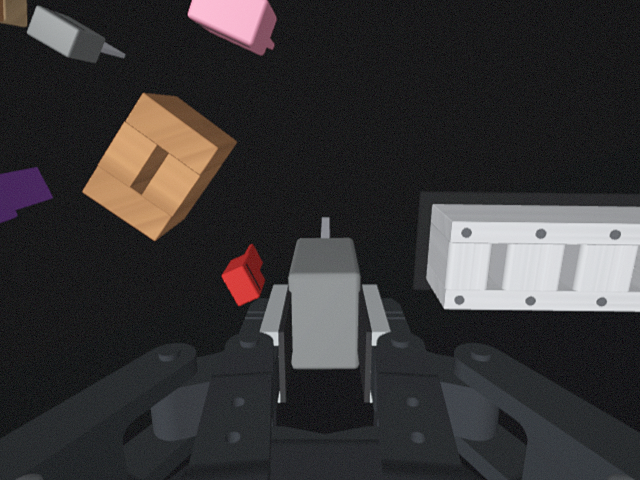

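```bash
python3 -m pendant '[[[-0.6,2,0,0],[-0.7,2.4,0,0.006],[-0.7,2.5,0.3,0],[-0.7,2.5,0.3,0],[-0.72,2.5,0.3,0],[0,0,0.3,0],[0,0,0,0],[0,0,0,0]]]';  python3 - <<'E'
from h import *
from bench import vision
need([.5620,-.0794,.18],285.2)
for n in ("wrist","scene","side"):
    c=vision.capture(n); cv2.imwrite(f"pics/{n}5.png",c["color"]);np.savez(f"pics/{n}5.npz",**c)
    if n=="scene": cv2.imwrite("pics/c6.png",cv2.resize(c["color"][210:350,165:285],None,fx=4,fy=4,interpolation=cv2.INTER_CUBIC))
    if n=="side": cv2.imwrite("pics/c7.png",cv2.resize(c["color"][150:260,320:430],None,fx=5,fy=5,interpolation=cv2.INTER_CUBIC))
E
```

```text
time_s: 5.25
tcp_pos: [0.5619, -0.0792, 0.1815]
ee_rot: [-3.115, -0.405, 0.003]
force: [-0.5, -0.8, -1.3]
opening: 0.262
t 5.25 tcp [ 0.5619 -0.0792  0.1815] y-dir -75.18 tool turn -0.007 shift cm now [0.01 0.02 0.15] zaxis [-1.7e-03 -1.0e-04 -1.0e+00] F [-0.49 -0.81 -1.28] op 2.24
 shift after turn [0.01 0.02 0.15]
```

View pics/c6.png

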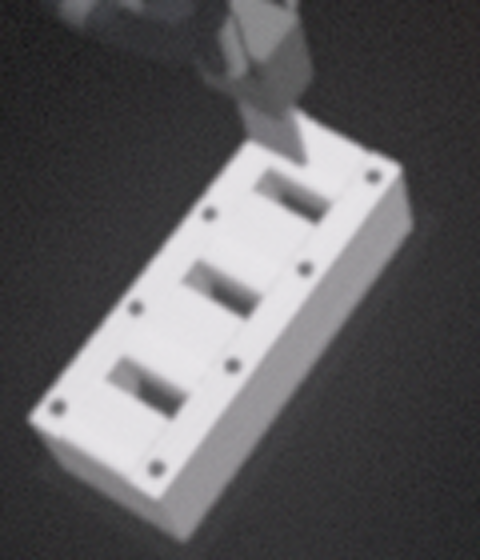

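View pics/c7.png

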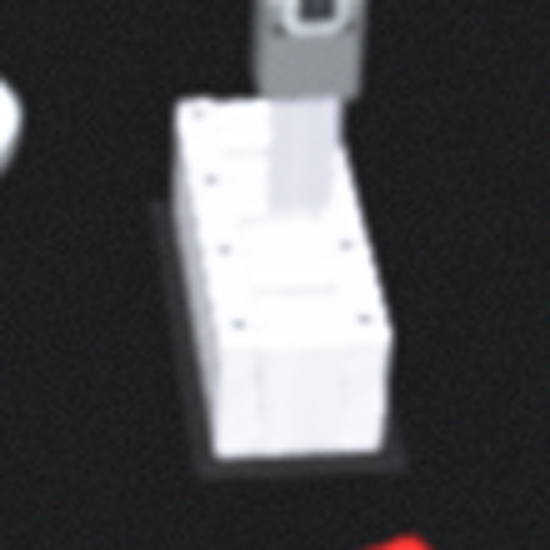

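View pics/wrist5.png

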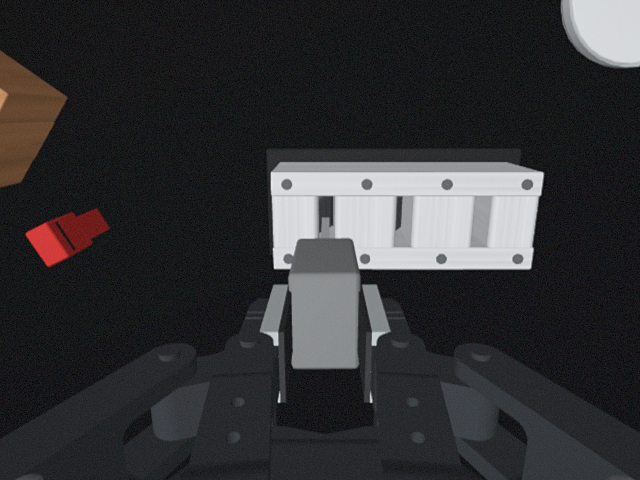

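Run:
```python
from h import *
W=np.load("pics/wrist5.npz"); a=np.radians(-74.8); y=np.array([np.cos(a),np.sin(a),0]); x=np.cross(y,[0,0,-1]); T=np.array([.5619,-.0792,.062])
for n,L in dict(screws=[(287,184),(367,184),(447,184),(527,184),(289,259),(365,259),(441,258),(517,258)],corners=[(273,172),(543,173),(531,268),(273,268)],slot=[(326,222),(404,222),(481,222)]).items():
    P=pts(W,L,.062); print(n,P.mean(0).round(4)); print([( round(1e3*(p-T)@x,1),round(1e3*(p-T)@y,1)) for p in P])
C=np.load("pics/scene5.npz"); f=lambda L,ox,oy,k:[(ox+u/k-.4,oy+v/k-.4) for u,v in L]
# blade lower end corners in scene & side, z assumed .0815+... tip = tcp-.0828
for z in (.096,.0985,.101):
    P=pts(C,f([(250,138),(304,163)],165,210,4),z); print("tip scene",z,[( round(1e3*(p-T)@x,1),round(1e3*(p-T)@y,1)) for p in P],P.mean(0).round(4))
S=np.load("pics/side5.npz")
for z in (.096,.0985,.101):
    P=pts(S,f([(268,210),(331,213)],320,150,5),z); print("tip side",z,[( round(1e3*(p-T)@x,1),round(1e3*(p-T)@y,1)) for p in P],P.mean(0).round(4))
```

```text
screws [ 0.5755 -0.1287  0.062 ]
[(np.float64(25.2), np.float64(-23.3)), (np.float64(24.9), np.float64(26.6)), (np.float64(24.6), np.float64(76.5)), (np.float64(24.2), np.float64(126.4)), (np.float64(-24.2), np.float64(-23.5)), (np.float64(-24.6), np.float64(26.3)), (np.float64(-24.2), np.float64(76.0)), (np.float64(-24.5), np.float64(125.7))]
corners [ 0.5758 -0.1286  0.062 ]
[(np.float64(32.7), np.float64(-31.8)), (np.float64(31.1), np.float64(135.4)), (np.float64(-31.5), np.float64(135.7)), (np.float64(-30.4), np.float64(-34.2))]
slot [ 0.5754 -0.1279  0.062 ]
[(np.float64(0.6), np.float64(0.9)), (np.float64(0.3), np.float64(50.7)), (np.float64(-0.0), np.float64(99.9))]
tip scene 0.096 [(np.float64(-15.4), np.float64(0.0)), (np.float64(10.1), np.float64(-1.6))] [ 0.5591 -0.0791  0.096 ]
tip scene 0.0985 [(np.float64(-14.3), np.float64(1.0)), (np.float64(11.2), np.float64(-0.7))] [ 0.5604 -0.0797  0.0985]
tip scene 0.101 [(np.float64(-13.1), np.float64(1.9)), (np.float64(12.2), np.float64(0.2))] [ 0.5617 -0.0803  0.101 ]
tip side 0.096 [(np.float64(9.5), np.float64(2.7)), (np.float64(-14.4), np.float64(-1.4))] [ 0.5597 -0.0805  0.096 ]
tip side 0.0985 [(np.float64(10.1), np.float64(-0.9)), (np.float64(-13.7), np.float64(-5.0))] [ 0.5594 -0.0768  0.0985]
tip side 0.101 [(np.float64(10.6), np.float64(-4.6)), (np.float64(-13.1), np.float64(-8.6))] [ 0.559  -0.0732  0.101 ]
```

Blade over the slot: wrist view has the slot at u≈326 and the blade at u≈326. Screw rays put the slot centre about 1 mm toward tool +y. I'll nudge it, then descend to just above the pad.

```bash
python3 -m pendant '[[[0.1,0.08,0.5,0],[0,0,0.8,0],[0,0,0.8,0],[0,0,0.5,0],[0,0,0.4,0],[0,0,0.4,0],[0,0,0.3,0],[0,0,0.2,0],[0,0,0.1,0],[0,0,0,0]]]';  python3 - <<'E'
from h import *
from bench import vision
need([.5620,-.0804,.18],285.2)
c=vision.capture("scene"); cv2.imwrite("pics/c8.png",cv2.resize(c["color"][210:350,165:285],None,fx=4,fy=4,interpolation=cv2.INTER_CUBIC))
E
```

```text
time_s: 6.23
tcp_pos: [0.5634, -0.0798, 0.1422]
ee_rot: [3.115, 0.408, -0.0]
force: [0.2, -0.7, -1.1]
opening: 0.254
t 6.23 tcp [ 0.5634 -0.0798  0.1422] y-dir -75.09 tool turn -0.005 shift cm now [-0.15  0.02 -3.78] zaxis [-1.e-04 -0.e+00 -1.e+00] F [ 0.19 -0.73 -1.09] op 2.17
 shift after turn [-0.15  0.02 -3.78]
```

View pics/c8.png

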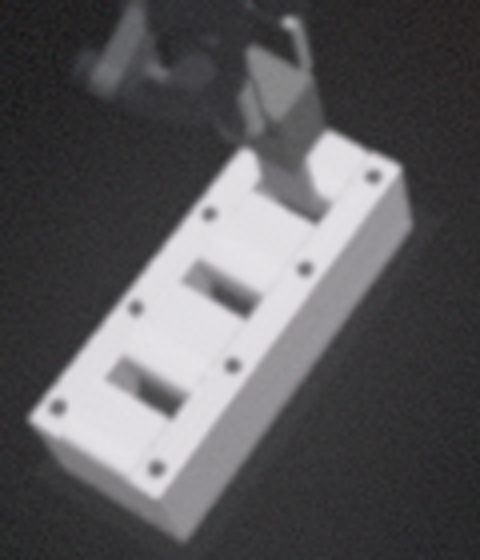

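```bash
python3 -m pendant '[[[0,0,0.1,0],[0,0,0.1,0],[0,0,0.1,0],[0,0,0.1,0],[0,0,0.1,0],[0,0,0.1,0],[0,0,0,0]]]'; python3 -m pendant '[[[0,0,0.1,0],[0,0,0.1,0],[0,0,0,0]]]'
```

```text
time_s: 6.87
tcp_pos: [0.5632, -0.0798, 0.136]
ee_rot: [-3.115, -0.407, 0.001]
force: [-0.2, 0.3, -1.5]
opening: 0.259
time_s: 7.12
tcp_pos: [0.5633, -0.0798, 0.1341]
ee_rot: [-3.115, -0.407, 0.001]
force: [0.5, 0.5, -1.4]
opening: 0.254
```

```bash
python3 -m pendant '[[[0,0,0.1,0],[0,0,0.1,0],[0,0,0,0]]]'
```

```text
time_s: 7.37
tcp_pos: [0.5633, -0.0798, 0.1321]
ee_rot: [-3.115, -0.408, 0.001]
force: [0.4, -0.2, -0.3]
opening: 0.259
```

```bash
python3 -m pendant '[[[0,0,0.1,0],[0,0,0.1,0],[0,0,0,0]]]'
```

```text
time_s: 7.62
tcp_pos: [0.5632, -0.0797, 0.1301]
ee_rot: [-3.115, -0.408, 0.001]
force: [0.2, 0.0, -1.8]
opening: 0.262
```

```bash
python3 -m pendant '[[[0,0,0.1,0],[0,0,0.1,0],[0,0,0,0]]]'
```

```text
time_s: 7.87
tcp_pos: [0.5633, -0.0798, 0.1281]
ee_rot: [-3.115, -0.407, 0.001]
force: [-0.8, 0.4, -1.1]
opening: 0.259
```

```bash
python3 -m pendant '[[[0,0,0.1,0],[0,0,0.1,0],[0,0,0,0]]]'
```

```text
time_s: 8.12
tcp_pos: [0.5632, -0.0798, 0.1261]
ee_rot: [-3.115, -0.408, 0.001]
force: [0.7, -0.6, -1.0]
opening: 0.263
```

```bash
python3 -m pendant '[[[0,0,0.1,0],[0,0,0.1,0],[0,0,0,0]]]'
```

```text
time_s: 8.37
tcp_pos: [0.5633, -0.0798, 0.1241]
ee_rot: [-3.115, -0.407, 0.001]
force: [-0.3, 1.0, -1.4]
opening: 0.26
```

```bash
python3 -m pendant '[[[0,0,0.1,0],[0,0,0.1,0],[0,0,0,0]]]'
```

```text
time_s: 8.62
tcp_pos: [0.5637, -0.08, 0.1224]
ee_rot: [3.114, 0.408, 0.001]
force: [0.7, -0.5, -0.5]
opening: 0.263
```

```bash
python3 -m pendant '[[[0,0,0.1,0],[0,0,0,0]]]'
```

```text
time_s: 8.78
tcp_pos: [0.5638, -0.0801, 0.1217]
ee_rot: [3.114, 0.408, 0.001]
force: [0.6, -2.0, 0.4]
opening: 0.261
```

```bash
python3 -m pendant '[[[0,0,0.1,0],[0,0,0,0]]]'
```

```text
time_s: 8.95
tcp_pos: [0.564, -0.0801, 0.1208]
ee_rot: [3.114, 0.408, 0.002]
force: [1.0, -2.6, 2.7]
opening: 0.263
```

```bash
python3 -m pendant '[[[0,0,0.1,0],[0,0,0,0]]]'
```

```text
time_s: 9.12
tcp_pos: [0.5641, -0.0802, 0.12]
ee_rot: [3.114, 0.408, 0.002]
force: [1.3, -4.0, 4.4]
opening: 0.261
```

```bash
python3 -m pendant '[[[0,0,0.05,0],[0,0,0,0]]]'
```

```text
time_s: 9.28
tcp_pos: [0.5642, -0.0802, 0.1197]
ee_rot: [3.114, 0.408, 0.003]
force: [0.7, -3.6, 4.9]
opening: 0.26
```

```bash
python3 -m pendant '[[[0,0,0.05,0],[0,0,0,0]]]'
```

```text
time_s: 9.45
tcp_pos: [0.5643, -0.0803, 0.1193]
ee_rot: [3.114, 0.408, 0.003]
force: [1.2, -3.6, 5.5]
opening: 0.26
```

```bash
python3 -m pendant '[[[0,0,0.05,0],[0,0,0,0]]]'
```

```text
time_s: 9.62
tcp_pos: [0.5644, -0.0803, 0.119]
ee_rot: [3.113, 0.408, 0.004]
force: [1.3, -4.4, 5.6]
opening: 0.26
```

```bash
python3 -m pendant '[[[0,0,0.05,0],[0,0,0,0]]]'
```

```text
time_s: 9.78
tcp_pos: [0.5645, -0.0804, 0.1186]
ee_rot: [3.113, 0.409, 0.004]
force: [0.9, -4.2, 6.6]
opening: 0.259
```

```bash
python3 -m pendant '[[[0,0,0.05,0],[0,0,0,0]]]'
```

```text
time_s: 9.95
tcp_pos: [0.5646, -0.0805, 0.1182]
ee_rot: [3.113, 0.409, 0.004]
force: [0.8, -5.0, 6.6]
opening: 0.261
```

```bash
python3 -m pendant '[[[0,0,0.03,0],[0,0,0,0],[0,0,0,0]]]'
```

```text
time_s: 10.2
tcp_pos: [0.5647, -0.0806, 0.118]
ee_rot: [3.113, 0.409, 0.004]
force: [0.1, -4.8, 7.5]
opening: 0.264
```

```bash
python3 -m pendant '[[[0,0,0.03,0],[0,0,0,0],[0,0,0,0]]]'
```

```text
time_s: 10.45
tcp_pos: [0.5647, -0.0806, 0.1177]
ee_rot: [3.113, 0.409, 0.005]
force: [-0.1, -6.0, 7.4]
opening: 0.264
```

```bash
python3 -m pendant '[[[0,0,0.03,0],[0,0,0,0],[0,0,0,0]]]'
```

```text
time_s: 10.7
tcp_pos: [0.5648, -0.0806, 0.1176]
ee_rot: [3.113, 0.409, 0.005]
force: [0.7, -4.1, 7.3]
opening: 0.258
```

```bash
python3 -m pendant '[[[0,0,0.03,0],[0,0,0,0],[0,0,0,0]]]'
```

```text
time_s: 10.95
tcp_pos: [0.5649, -0.0807, 0.1173]
ee_rot: [3.113, 0.409, 0.005]
force: [0.3, -5.1, 7.5]
opening: 0.257
```

```bash
python3 -m pendant '[[[0,0,0.03,0],[0,0,0,0],[0,0,0,0]]]'
```

```text
time_s: 11.2
tcp_pos: [0.5649, -0.0808, 0.1172]
ee_rot: [3.112, 0.409, 0.005]
force: [0.8, -5.8, 8.4]
opening: 0.264
```

```bash
python3 -m pendant '[[[0,0,0.03,0],[0,0,0,0],[0,0,0,0]]]'
python3 - <<'E'
from h import *
need([.5620,-.0804,.18],285.2)
from bench import telemetry
print(telemetry.read_state()["wrist_torque"])
E
```

```text
time_s: 11.45
tcp_pos: [0.565, -0.0808, 0.117]
ee_rot: [3.112, 0.409, 0.006]
force: [1.3, -6.3, 7.8]
opening: 0.263
t 11.45 tcp [ 0.565  -0.0808  0.117 ] y-dir -75.02 tool turn -0.004 shift cm now [-0.26 -0.1  -6.3 ] zaxis [ 0.0039 -0.002  -1.    ] F [ 1.34 -6.25  7.8 ] op 2.25
 shift after turn [-0.28 -0.12 -6.3 ]
[-2.16473408 -0.32882745  0.02617703]
```

```bash
python3 -m pendant '[[[0,0,0.05,0],[0,0,0,0],[0,0,0,0]]]'
```

```text
time_s: 11.7
tcp_pos: [0.5651, -0.0808, 0.1167]
ee_rot: [3.112, 0.409, 0.006]
force: [1.0, -5.1, 9.1]
opening: 0.258
```

```bash
python3 -m pendant '[[[0,0,0.05,0],[0,0,0,0],[0,0,0,0]]]'
```

```text
time_s: 11.95
tcp_pos: [0.5653, -0.0808, 0.1166]
ee_rot: [3.112, 0.409, 0.007]
force: [0.8, -5.8, 10.2]
opening: 0.26
```

At 28 mm below the mouth, push is about 10 N and side force about 6 N, both still rising. That's a plain refusal, so this slot looks like the pinching one. I'll look, then withdraw.

```bash
python3 - <<'E'
from h import *
from bench import vision
for n in ("wrist","scene","side"):
    c=vision.capture(n); cv2.imwrite(f"pics/{n}9.png",c["color"])
    if n=="scene": a=cv2.resize(c["color"][210:330,165:285],(480,480),interpolation=cv2.INTER_CUBIC)
    if n=="wrist": b=c["color"][150:390,220:460];b=cv2.resize(b,(320,320))
    if n=="side": d=cv2.resize(c["color"][150:260,320:430],(320,320),interpolation=cv2.INTER_CUBIC)
cv2.imwrite("pics/m9.png",np.hstack([cv2.resize(a,(320,320)),d]))
cv2.imwrite("pics/w9.png",b)
E
python3 -m pendant '[[[0,0,-0.1,0],[0,0,-0.2,0],[0,0,-0.3,0],[0,0,-0.4,0],[0,0,-0.6,0],[0,0,-0.8,0],[0,0,-0.8,0],[0,0,0,0]]]'
```

```text
time_s: 12.77
tcp_pos: [0.5645, -0.0793, 0.148]
ee_rot: [-3.115, -0.408, -0.005]
force: [0.3, 0.1, -0.9]
opening: 0.262
```

View pics/m9.png

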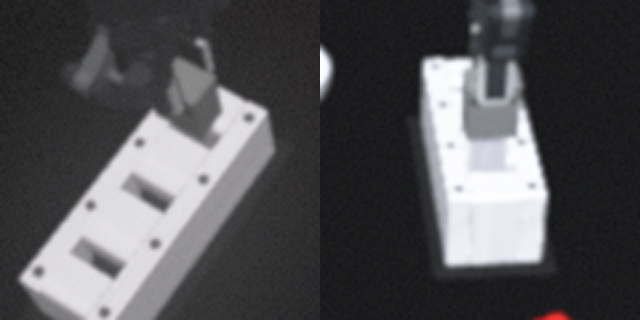

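View pics/wrist9.png

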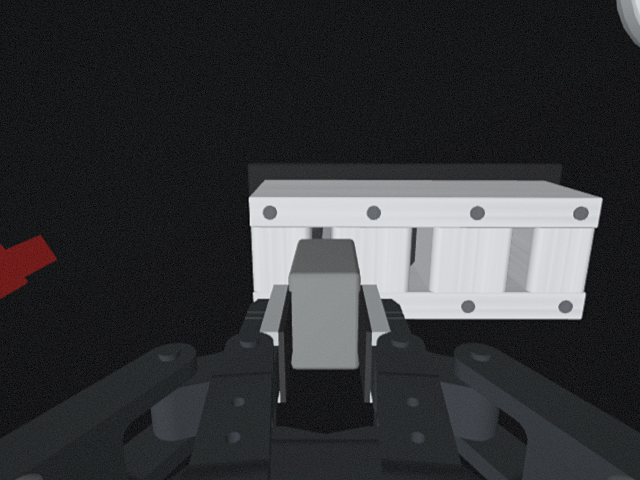

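Handle pixels in the wrist view are unchanged (291–358 wide), so it hasn't slipped. On to the middle slot.

```bash
python3 -m pendant '[[[0,0,-1,0],[0,0,-1,0],[0,1.2,-0.3,0],[0,1.4,0,0],[0,1.4,0,0],[0,1,0,0],[0,0,0,0],[0,0,0,0]]]'
python3 - <<'E'
from h import *
from bench import vision
need([.5762,-.1284,.145],285.2)
c=vision.capture("wrist"); cv2.imwrite("pics/w10.png",c["color"][130:400,200:600])
E
```

```text
time_s: 13.43
tcp_pos: [0.5759, -0.1293, 0.1681]
ee_rot: [-3.115, -0.404, 0.002]
force: [-0.3, 0.2, -1.2]
opening: 0.257
t 13.43 tcp [ 0.5759 -0.1293  0.1681] y-dir -75.22 tool turn -0.007 shift cm now [ 0.05 -0.08  2.31] zaxis [-1.6e-03  2.0e-04 -1.0e+00] F [-0.26  0.24 -1.17] op 2.2
 shift after turn [ 0.05 -0.08  2.31]
```

View pics/w10.png

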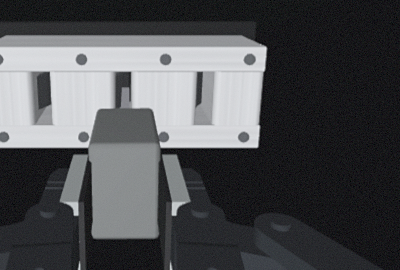

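The blade sits over the middle slot (slot u≈324, blade u≈326). Descending.

```bash
python3 -m pendant '[[[0.05,-0.05,0.4,0],[0,0,0.6,0],[0,0,0.6,0],[0,0,0.5,0],[0,0,0.4,0],[0,0,0.1,0],[0,0,0,0]]]'; python3 -m pendant '[[[0,0,0.15,0],[0,0,0.15,0],[0,0,0.15,0],[0,0,0.15,0],[0,0,0.15,0],[0,0,0,0]]]'
```

```text
time_s: 14.07
tcp_pos: [0.5764, -0.1273, 0.1424]
ee_rot: [-3.115, -0.408, 0.002]
force: [0.3, -0.0, -0.8]
opening: 0.259
time_s: 14.57
tcp_pos: [0.5764, -0.1274, 0.1351]
ee_rot: [-3.115, -0.407, 0.001]
force: [0.1, -0.5, -0.8]
opening: 0.254
```

```bash
python3 -m pendant '[[[0,0,0.1,0],[0,0,0.1,0],[0,0,0,0]]]'
```

```text
time_s: 14.82
tcp_pos: [0.5765, -0.1274, 0.1333]
ee_rot: [-3.115, -0.407, 0.001]
force: [-0.4, 0.5, -0.7]
opening: 0.265
```

```bash
python3 -m pendant '[[[0,0,0.1,0],[0,0,0.1,0],[0,0,0,0]]]'
```

```text
time_s: 15.07
tcp_pos: [0.5765, -0.1274, 0.1313]
ee_rot: [-3.115, -0.407, 0.001]
force: [0.0, -0.2, -1.3]
opening: 0.262
```

```bash
python3 -m pendant '[[[0,0,0.1,0],[0,0,0.1,0],[0,0,0,0]]]'
```

```text
time_s: 15.32
tcp_pos: [0.5765, -0.1274, 0.1292]
ee_rot: [-3.115, -0.407, 0.001]
force: [-0.5, 0.6, -1.2]
opening: 0.262
```

```bash
python3 -m pendant '[[[0,0,0.1,0],[0,0,0.1,0],[0,0,0,0]]]'
```

```text
time_s: 15.57
tcp_pos: [0.5765, -0.1275, 0.1273]
ee_rot: [-3.115, -0.407, 0.001]
force: [-0.2, -0.5, -1.1]
opening: 0.261
```

```bash
python3 -m pendant '[[[0,0,0.1,0],[0,0,0.1,0],[0,0,0,0]]]'
```

```text
time_s: 15.82
tcp_pos: [0.5765, -0.1275, 0.1253]
ee_rot: [-3.115, -0.408, 0.001]
force: [-0.7, -0.2, -0.5]
opening: 0.257
```

```bash
python3 -m pendant '[[[0,0,0.1,0],[0,0,0.1,0],[0,0,0,0]]]'
```

```text
time_s: 16.07
tcp_pos: [0.5766, -0.1275, 0.1233]
ee_rot: [-3.115, -0.408, 0.0]
force: [-0.0, 0.4, -1.0]
opening: 0.261
```

```bash
python3 -m pendant '[[[0,0,0.1,0],[0,0,0,0]]]'
```

```text
time_s: 16.23
tcp_pos: [0.5766, -0.1275, 0.1223]
ee_rot: [-3.115, -0.408, 0.0]
force: [0.3, -0.5, -0.1]
opening: 0.264
```

```bash
python3 -m pendant '[[[0,0,0.1,0],[0,0,0,0]]]'
```

```text
time_s: 16.4
tcp_pos: [0.5765, -0.1275, 0.1213]
ee_rot: [-3.115, -0.407, 0.0]
force: [0.1, -0.4, -0.5]
opening: 0.26
```

```bash
python3 -m pendant '[[[0,0,0.1,0],[0,0,0,0]]]'
```

```text
time_s: 16.57
tcp_pos: [0.5766, -0.1274, 0.1204]
ee_rot: [-3.115, -0.407, 0.0]
force: [0.1, -1.0, -1.2]
opening: 0.261
```

```bash
python3 -m pendant '[[[0,0,0.1,0],[0,0,0,0]]]'
```

```text
time_s: 16.73
tcp_pos: [0.5765, -0.1275, 0.1193]
ee_rot: [-3.115, -0.407, 0.0]
force: [0.7, -1.4, -0.4]
opening: 0.261
```

```bash
python3 -m pendant '[[[0,0,0.1,0],[0,0,0,0]]]'
```

```text
time_s: 16.9
tcp_pos: [0.5766, -0.1274, 0.1183]
ee_rot: [-3.115, -0.408, 0.0]
force: [0.3, -0.5, -1.0]
opening: 0.261
```

```bash
python3 -m pendant '[[[0,0,0.1,0],[0,0,0,0]]]'
```

```text
time_s: 17.07
tcp_pos: [0.5765, -0.1274, 0.1173]
ee_rot: [-3.115, -0.407, 0.0]
force: [-0.2, 0.8, 0.2]
opening: 0.258
```

```bash
python3 -m pendant '[[[0,0,0.1,0],[0,0,0,0]]]'
```

```text
time_s: 17.23
tcp_pos: [0.5765, -0.1275, 0.1163]
ee_rot: [-3.115, -0.408, 0.0]
force: [0.4, -0.4, -1.2]
opening: 0.26
```

```bash
python3 -m pendant '[[[0,0,0.1,0],[0,0,0,0]]]'
```

```text
time_s: 17.4
tcp_pos: [0.5765, -0.1275, 0.1153]
ee_rot: [-3.115, -0.408, 0.0]
force: [-0.5, 0.1, -1.2]
opening: 0.259
```

```bash
python3 -m pendant '[[[0,0,0.1,0],[0,0,0,0]]]'
```

```text
time_s: 17.57
tcp_pos: [0.5765, -0.1274, 0.1143]
ee_rot: [-3.115, -0.408, 0.0]
force: [0.8, -0.5, -0.8]
opening: 0.26
```

```bash
python3 -m pendant '[[[0,0,0.1,0],[0,0,0,0]]]'
```

```text
time_s: 17.73
tcp_pos: [0.5765, -0.1274, 0.1133]
ee_rot: [-3.115, -0.407, 0.001]
force: [0.2, 0.5, -1.3]
opening: 0.259
```

```bash
python3 -m pendant '[[[0,0,0.1,0],[0,0,0,0]]]'
```

```text
time_s: 17.9
tcp_pos: [0.5765, -0.1274, 0.1123]
ee_rot: [-3.115, -0.407, 0.001]
force: [-0.8, 0.1, -1.7]
opening: 0.26
```

```bash
python3 -m pendant '[[[0,0,0.1,0],[0,0,0,0]]]'
```

```text
time_s: 18.07
tcp_pos: [0.5765, -0.1275, 0.1113]
ee_rot: [-3.115, -0.407, 0.0]
force: [0.3, -0.2, -1.7]
opening: 0.262
```

Middle slot is slack so far: no force past the pad. Continuing down to home.

```bash
python3 -m pendant '[[[0,0,0.15,0],[0,0,0.15,0],[0,0,0.15,0],[0,0,0.15,0],[0,0,0,0]]]'
```

```text
time_s: 18.48
tcp_pos: [0.5764, -0.1274, 0.105]
ee_rot: [-3.115, -0.407, 0.001]
force: [0.3, 0.4, -1.1]
opening: 0.26
```

```bash
python3 -m pendant '[[[0,0,0.15,0],[0,0,0.15,0],[0,0,0.15,0],[0,0,0.15,0],[0,0,0,0]]]'
```

```text
time_s: 18.9
tcp_pos: [0.5764, -0.1274, 0.0991]
ee_rot: [-3.115, -0.407, 0.001]
force: [-0.2, -0.1, -0.4]
opening: 0.264
```

```bash
python3 -m pendant '[[[0,0,0.15,0],[0,0,0.15,0],[0,0,0.15,0],[0,0,0.1,0],[0,0,0,0]]]'
```

```text
time_s: 19.32
tcp_pos: [0.5765, -0.1274, 0.0937]
ee_rot: [-3.115, -0.407, 0.001]
force: [0.5, -0.2, -1.7]
opening: 0.257
```

```bash
python3 -m pendant '[[[0,0,0.1,0],[0,0,0,0]]]'
```

```text
time_s: 19.48
tcp_pos: [0.5766, -0.1274, 0.0929]
ee_rot: [-3.115, -0.408, 0.0]
force: [0.2, -1.0, -1.5]
opening: 0.256
```

```bash
python3 -m pendant '[[[0,0,0.1,0],[0,0,0,0]]]'
```

```text
time_s: 19.65
tcp_pos: [0.5766, -0.1274, 0.0919]
ee_rot: [-3.115, -0.408, 0.0]
force: [-0.5, -1.0, -1.9]
opening: 0.261
```

```bash
python3 -m pendant '[[[0,0,0.1,0],[0,0,0,0]]]'
```

```text
time_s: 19.82
tcp_pos: [0.5765, -0.1275, 0.0909]
ee_rot: [-3.115, -0.407, 0.0]
force: [0.2, -0.3, -1.2]
opening: 0.262
```

```bash
python3 -m pendant '[[[0,0,0.1,0],[0,0,0,0]]]'
```

```text
time_s: 19.98
tcp_pos: [0.5766, -0.1275, 0.0898]
ee_rot: [-3.115, -0.407, 0.0]
force: [-0.5, -0.5, -0.9]
opening: 0.259
```

```bash
python3 -m pendant '[[[0,0,0.05,0],[0,0,0,0]]]'
```

```text
time_s: 20.15
tcp_pos: [0.5766, -0.1274, 0.0894]
ee_rot: [-3.115, -0.408, 0.0]
force: [-0.2, 0.7, -0.7]
opening: 0.263
```

```bash
python3 -m pendant '[[[0,0,0.05,0],[0,0,0,0]]]'
```

```text
time_s: 20.32
tcp_pos: [0.5766, -0.1274, 0.0889]
ee_rot: [-3.115, -0.408, 0.0]
force: [0.3, 0.1, -1.4]
opening: 0.255
```

```bash
python3 -m pendant '[[[0,0,0.05,0],[0,0,0,0]]]'
```

```text
time_s: 20.48
tcp_pos: [0.5766, -0.1275, 0.0889]
ee_rot: [3.115, 0.408, 0.0]
force: [0.0, 0.2, 0.9]
opening: 0.262
```

```bash
python3 -m pendant '[[[0,0,0.05,0],[0,0,0,0]]]'
```

```text
time_s: 20.65
tcp_pos: [0.5767, -0.1275, 0.0888]
ee_rot: [3.115, 0.408, 0.0]
force: [-3.0, 0.2, 4.6]
opening: 0.261
```

```bash
python3 -m pendant '[[[0,0,0,0],[0,0,0,0]]]'
python3 - <<'E'
from h import *
from bench import vision
c=vision.capture("scene"); cv2.imwrite("pics/c11.png",cv2.resize(c["color"][210:330,165:285],None,fx=4,fy=4,interpolation=cv2.INTER_CUBIC))
E
```

```text
time_s: 20.82
tcp_pos: [0.5767, -0.1275, 0.0888]
ee_rot: [3.115, 0.408, 0.001]
force: [-2.3, 1.0, 6.2]
opening: 0.264
```

View pics/c11.png

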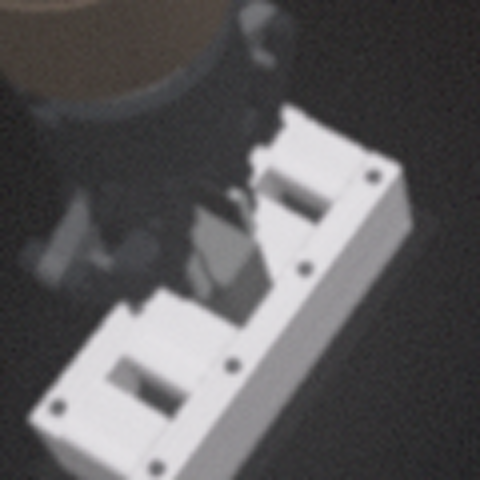

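Middle slot: fully home (shoulder on the rack top, contact at TCP z 0.0888) with no drag, so it's the slack one. On to the right slot.

```bash
python3 -m pendant '[[[0,0,-0.2,0],[0,0,-0.5,0],[0,0,-1,0],[0,0,-1.2,0],[0,0,-1.2,0],[0,0,-1.2,0],[0,0,-1.2,0],[0,0,-1.2,0],[0,0,-0.6,0],[0,0,0,0]]]'; python3 -m pendant '[[[0,1.1,0,0],[0,1.4,0,0],[0,1.5,0,0],[0,1,0,0],[0,0,0,0],[0,0,0,0]]]'
python3 - <<'E'
from h import *
from bench import vision
need([.5893,-.1765,.145],285.2)
c=vision.capture("wrist"); cv2.imwrite("pics/w12.png",c["color"][130:400,200:600]); np.savez("pics/w12.npz",**c)
E
```

```text
time_s: 21.7
tcp_pos: [0.5777, -0.1275, 0.1731]
ee_rot: [3.114, 0.408, 0.006]
force: [0.0, -0.3, -0.8]
opening: 0.261
time_s: 22.2
tcp_pos: [0.5893, -0.177, 0.1701]
ee_rot: [-3.115, -0.404, 0.002]
force: [-1.2, 0.9, -0.9]
opening: 0.261
t 22.2 tcp [ 0.5893 -0.177   0.1701] y-dir -75.21 tool turn -0.007 shift cm now [ 0.02 -0.05  2.51] zaxis [-1.4e-03  3.0e-04 -1.0e+00] F [-1.17  0.86 -0.92] op 2.23
 shift after turn [ 0.01 -0.05  2.51]
```

View pics/w12.png

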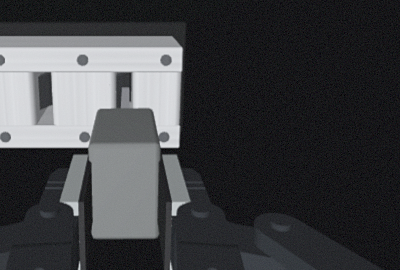

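Blade aligned (slot u≈324, blade u≈326). Descending.

```bash
python3 -m pendant '[[[0,-0.03,0.4,0],[0,0,0.6,0],[0,0,0.6,0],[0,0,0.5,0],[0,0,0.4,0],[0,0,0.3,0],[0,0,0,0]]]'; python3 -m pendant '[[[0,0,0.15,0],[0,0,0.15,0],[0,0,0.15,0],[0,0,0.15,0],[0,0,0.15,0],[0,0,0,0]]]'
```

```text
time_s: 22.83
tcp_pos: [0.5889, -0.1753, 0.142]
ee_rot: [-3.115, -0.408, 0.003]
force: [-0.2, -0.5, -1.4]
opening: 0.258
time_s: 23.33
tcp_pos: [0.5892, -0.1755, 0.1352]
ee_rot: [-3.115, -0.407, 0.001]
force: [-0.9, 0.4, -1.3]
opening: 0.261
```

```bash
python3 -m pendant '[[[0,0,0.1,0],[0,0,0.1,0],[0,0,0,0]]]'
```

```text
time_s: 23.58
tcp_pos: [0.5893, -0.1754, 0.1333]
ee_rot: [-3.115, -0.408, 0.001]
force: [0.2, -0.1, -0.8]
opening: 0.259
```

```bash
python3 -m pendant '[[[0,0,0.1,0],[0,0,0.1,0],[0,0,0,0]]]'
```

```text
time_s: 23.83
tcp_pos: [0.5893, -0.1754, 0.1313]
ee_rot: [-3.115, -0.408, 0.001]
force: [-0.5, 0.6, -0.9]
opening: 0.263
```

```bash
python3 -m pendant '[[[0,0,0.1,0],[0,0,0.1,0],[0,0,0,0]]]'
```

```text
time_s: 24.08
tcp_pos: [0.5893, -0.1755, 0.1292]
ee_rot: [-3.115, -0.408, 0.001]
force: [0.2, -0.0, -1.1]
opening: 0.258
```

```bash
python3 -m pendant '[[[0,0,0.1,0],[0,0,0.1,0],[0,0,0,0]]]'
```

```text
time_s: 24.33
tcp_pos: [0.5893, -0.1755, 0.1272]
ee_rot: [-3.115, -0.407, 0.001]
force: [-0.4, -0.8, -1.5]
opening: 0.261
```

```bash
python3 -m pendant '[[[0,0,0.1,0],[0,0,0,0]]]'
```

```text
time_s: 24.5
tcp_pos: [0.5893, -0.1755, 0.1263]
ee_rot: [-3.115, -0.408, 0.001]
force: [-1.3, -0.3, -0.4]
opening: 0.257
```

```bash
python3 -m pendant '[[[0,0,0.1,0],[0,0,0,0]]]'
```

```text
time_s: 24.67
tcp_pos: [0.5894, -0.1755, 0.1254]
ee_rot: [3.115, 0.408, -0.0]
force: [0.1, 0.2, -0.8]
opening: 0.263
```

```bash
python3 -m pendant '[[[0,0,0.1,0],[0,0,0,0]]]'
```

```text
time_s: 24.83
tcp_pos: [0.5896, -0.1756, 0.1246]
ee_rot: [3.115, 0.408, 0.001]
force: [-0.6, -0.8, -0.8]
opening: 0.261
```

```bash
python3 -m pendant '[[[0,0,0.1,0],[0,0,0,0]]]'
```

```text
time_s: 25.0
tcp_pos: [0.5897, -0.1758, 0.1238]
ee_rot: [3.114, 0.408, 0.001]
force: [-0.4, -1.2, -0.3]
opening: 0.26
```

```bash
python3 -m pendant '[[[0,0,0.1,0],[0,0,0,0]]]'
```

```text
time_s: 25.17
tcp_pos: [0.5899, -0.1758, 0.123]
ee_rot: [3.114, 0.408, 0.002]
force: [0.1, -1.7, 0.1]
opening: 0.259
```

```bash
python3 -m pendant '[[[0,0,0.1,0],[0,0,0,0]]]'
```

```text
time_s: 25.33
tcp_pos: [0.59, -0.176, 0.1221]
ee_rot: [3.114, 0.408, 0.002]
force: [0.8, -3.0, 3.0]
opening: 0.259
```

```bash
python3 -m pendant '[[[0,0,0.05,0],[0,0,0,0]]]'
```

```text
time_s: 25.5
tcp_pos: [0.5901, -0.1759, 0.1217]
ee_rot: [3.114, 0.408, 0.003]
force: [0.8, -3.1, 3.4]
opening: 0.259
```

```bash
python3 -m pendant '[[[0,0.05,0.05,0],[0,0.03,0,0]]]'
```

```text
time_s: 25.67
tcp_pos: [0.5901, -0.1765, 0.121]
ee_rot: [3.114, 0.408, 0.002]
force: [0.0, -2.8, 3.8]
opening: 0.261
```

```bash
python3 -m pendant '[[[0,0,0.05,0],[0,0,0,0]]]'
```

```text
time_s: 25.83
tcp_pos: [0.5901, -0.1765, 0.1204]
ee_rot: [3.114, 0.408, 0.002]
force: [1.3, -3.3, 4.3]
opening: 0.257
```

```bash
python3 -m pendant '[[[0,0,0.05,0],[0,0,0,0]]]'
```

```text
time_s: 26.0
tcp_pos: [0.59, -0.1764, 0.1197]
ee_rot: [3.115, 0.408, 0.001]
force: [1.3, -3.2, 3.8]
opening: 0.258
```

```bash
python3 -m pendant '[[[0,0,0.05,0],[0,0,0,0]]]'
```

```text
time_s: 26.17
tcp_pos: [0.5899, -0.1763, 0.1191]
ee_rot: [3.115, 0.408, 0.001]
force: [1.9, -2.3, 5.5]
opening: 0.26
```

```bash
python3 -m pendant '[[[0,0,0.05,0],[0,0,0,0]]]'
```

```text
time_s: 26.33
tcp_pos: [0.5898, -0.1763, 0.1186]
ee_rot: [3.115, 0.408, 0.001]
force: [1.1, -4.0, 4.9]
opening: 0.258
```

```bash
python3 -m pendant '[[[0,0,0.05,0],[0,0,0,0]]]'
```

```text
time_s: 26.5
tcp_pos: [0.5897, -0.1763, 0.118]
ee_rot: [3.115, 0.408, 0.0]
force: [1.4, -3.4, 4.4]
opening: 0.258
```

```bash
python3 -m pendant '[[[0,0,0.05,0],[0,0,0,0]]]'
```

```text
time_s: 26.67
tcp_pos: [0.5897, -0.1763, 0.1175]
ee_rot: [3.115, 0.408, 0.0]
force: [1.0, -3.4, 3.9]
opening: 0.261
```

```bash
python3 -m pendant '[[[0,0,0.05,0],[0,0,0,0]]]'
```

```text
time_s: 26.83
tcp_pos: [0.5897, -0.1764, 0.1171]
ee_rot: [3.115, 0.408, 0.0]
force: [1.2, -4.0, 5.2]
opening: 0.258
```

```bash
python3 -m pendant '[[[0,0,0.05,0],[0,0,0,0]]]'
```

```text
time_s: 27.0
tcp_pos: [0.5897, -0.1764, 0.1166]
ee_rot: [3.115, 0.408, 0.0]
force: [0.9, -4.1, 5.3]
opening: 0.26
```

```bash
python3 -m pendant '[[[0,0,0.1,0],[0,0,0,0]]]'
```

```text
time_s: 27.17
tcp_pos: [0.5897, -0.1764, 0.1156]
ee_rot: [3.115, 0.408, 0.0]
force: [1.4, -4.3, 4.6]
opening: 0.259
```

```bash
python3 -m pendant '[[[0,0,0.1,0],[0,0,0,0]]]'
```

```text
time_s: 27.33
tcp_pos: [0.5898, -0.1765, 0.1148]
ee_rot: [3.114, 0.408, 0.001]
force: [1.0, -4.2, 5.2]
opening: 0.261
```

```bash
python3 -m pendant '[[[0,0,0.1,0],[0,0,0,0]]]'
```

```text
time_s: 27.5
tcp_pos: [0.5895, -0.1764, 0.1133]
ee_rot: [3.115, 0.407, -0.0]
force: [0.9, -4.1, 3.5]
opening: 0.26
```

```bash
python3 -m pendant '[[[0,0,0.1,0],[0,0,0,0]]]'
```

```text
time_s: 27.67
tcp_pos: [0.589, -0.1762, 0.1115]
ee_rot: [-3.114, -0.407, 0.002]
force: [2.1, -3.9, 1.4]
opening: 0.256
```

```bash
python3 -m pendant '[[[0,0,0.1,0],[0,0,0.1,0],[0,0,0,0]]]'
```

```text
time_s: 27.92
tcp_pos: [0.589, -0.1762, 0.1097]
ee_rot: [-3.115, -0.407, 0.003]
force: [1.3, -4.2, -0.7]
opening: 0.258
```

```bash
python3 -m pendant '[[[0,0,0.1,0],[0,0,0.1,0],[0,0,0,0]]]'
```

```text
time_s: 28.17
tcp_pos: [0.5892, -0.1762, 0.1081]
ee_rot: [-3.115, -0.407, 0.001]
force: [1.7, -4.4, 0.6]
opening: 0.262
```

```bash
python3 -m pendant '[[[0,0,0.1,0],[0,0,0.1,0],[0,0,0,0]]]'
```

```text
time_s: 28.42
tcp_pos: [0.5895, -0.1762, 0.1062]
ee_rot: [-3.115, -0.407, 0.001]
force: [1.1, -4.7, 0.6]
opening: 0.257
```

```bash
python3 -m pendant '[[[0,0,0.1,0],[0,0,0.1,0],[0,0,0,0]]]'
```

```text
time_s: 28.67
tcp_pos: [0.5896, -0.1762, 0.1043]
ee_rot: [-3.115, -0.407, 0.0]
force: [1.3, -4.3, 0.8]
opening: 0.259
```

```bash
python3 -m pendant '[[[0,0,0.1,0],[0,0,0.1,0],[0,0,0,0]]]'
```

```text
time_s: 28.92
tcp_pos: [0.5896, -0.1762, 0.1023]
ee_rot: [-3.115, -0.408, 0.0]
force: [1.2, -4.2, 1.1]
opening: 0.259
```

```bash
python3 -m pendant '[[[0,0,0.1,0],[0,0,0.1,0],[0,0,0,0]]]'
```

```text
time_s: 29.17
tcp_pos: [0.5896, -0.1762, 0.1003]
ee_rot: [-3.115, -0.407, 0.0]
force: [1.0, -4.4, -0.4]
opening: 0.263
```

Steady light drag (net 1–2 N, side force about 4.3 N), so the right-hand slot is the one. Going on to home.

```bash
python3 -m pendant '[[[0,0,0.1,0],[0,0,0.1,0],[0,0,0.1,0],[0,0,0,0]]]'
```

```text
time_s: 29.5
tcp_pos: [0.5895, -0.1762, 0.0972]
ee_rot: [-3.115, -0.407, 0.0]
force: [0.4, -5.0, -0.0]
opening: 0.261
```

```bash
python3 -m pendant '[[[0,0,0.1,0],[0,0,0.1,0],[0,0,0.1,0],[0,0,0,0]]]'
```

```text
time_s: 29.83
tcp_pos: [0.5895, -0.1762, 0.0942]
ee_rot: [-3.115, -0.407, 0.0]
force: [0.8, -4.1, 0.7]
opening: 0.262
```

```bash
python3 -m pendant '[[[0,0,0.1,0],[0,0,0.1,0],[0,0,0.1,0],[0,0,0,0]]]'
```

```text
time_s: 30.17
tcp_pos: [0.5895, -0.1762, 0.0912]
ee_rot: [-3.115, -0.407, 0.0]
force: [2.2, -4.8, 0.2]
opening: 0.257
```

```bash
python3 -m pendant '[[[0,0,0.1,0],[0,0,0,0]]]'
```

```text
time_s: 30.33
tcp_pos: [0.5896, -0.1762, 0.0903]
ee_rot: [-3.115, -0.407, 0.0]
force: [1.0, -4.4, -0.1]
opening: 0.26
```

```bash
python3 -m pendant '[[[0,0,0.05,0],[0,0,0,0]]]'
```

```text
time_s: 30.5
tcp_pos: [0.5896, -0.1763, 0.0899]
ee_rot: [-3.115, -0.408, 0.0]
force: [2.1, -4.2, 0.6]
opening: 0.259
```

```bash
python3 -m pendant '[[[0,0,0.05,0],[0,0,0,0]]]'
```

```text
time_s: 30.67
tcp_pos: [0.5896, -0.1763, 0.0895]
ee_rot: [-3.115, -0.408, 0.0]
force: [1.1, -4.8, 0.7]
opening: 0.26
```

```bash
python3 -m pendant '[[[0,0,0.05,0],[0,0,0,0]]]'
```

```text
time_s: 30.83
tcp_pos: [0.5896, -0.1763, 0.089]
ee_rot: [3.115, 0.408, 0.0]
force: [1.3, -4.2, 1.8]
opening: 0.263
```

```bash
python3 -m pendant '[[[0,0,0.05,0],[0,0,0,0]]]'
```

```text
time_s: 31.0
tcp_pos: [0.5897, -0.1763, 0.0889]
ee_rot: [3.115, 0.408, 0.0]
force: [0.2, -3.3, 3.5]
opening: 0.262
```

```bash
python3 -m pendant '[[[0,0,0.05,0],[0,0,0,0]]]'
```

```text
time_s: 31.17
tcp_pos: [0.5897, -0.1763, 0.0889]
ee_rot: [3.115, 0.408, 0.0]
force: [-1.3, -3.4, 6.8]
opening: 0.259
```

Fully home: contact at TCP z 0.0889, same as in the middle slot. Before letting go, I'll ease the blade toward the −y wall so the pad load leaves the fingers.

```bash
python3 -m pendant '[[[0,0.05,-0.03,0],[0,0.05,-0.03,0],[0,0,0,0]]]'
```

```text
time_s: 31.42
tcp_pos: [0.5899, -0.1771, 0.0889]
ee_rot: [-3.115, -0.407, -0.0]
force: [0.2, -2.7, 4.6]
opening: 0.261
```

```bash
python3 -m pendant '[[[0,0.05,0,0],[0,0.05,0,0],[0,0,0,0]]]'
```

```text
time_s: 31.67
tcp_pos: [0.5902, -0.1779, 0.0889]
ee_rot: [-3.115, -0.408, -0.0]
force: [0.1, -1.6, 5.2]
opening: 0.259
```

```bash
python3 -m pendant '[[[0,0.05,0,0],[0,0,0,0]]]'
```

```text
time_s: 31.83
tcp_pos: [0.5903, -0.1783, 0.0889]
ee_rot: [-3.115, -0.408, -0.0]
force: [-0.4, -1.3, 5.8]
opening: 0.261
```

```bash
python3 -m pendant '[[[0,0.05,0,0],[0,0,0,0]]]'
```

```text
time_s: 32.0
tcp_pos: [0.5903, -0.1787, 0.0888]
ee_rot: [-3.114, -0.408, 0.0]
force: [0.9, -0.8, 5.8]
opening: 0.255
```

```bash
python3 -m pendant '[[[0,0,0,0],[0,0,0,0],[0,0,0,0],[0,0,0,0],[0,0,0,0]]]' 4.5
python3 - <<'E'
from h import *
from bench import vision
for n in ("wrist","scene"):
    c=vision.capture(n); cv2.imwrite(f"pics/{n}20.png",c["color"])
E
```

```text
time_s: 32.42
tcp_pos: [0.5899, -0.1788, 0.088]
ee_rot: [-3.114, -0.407, 0.002]
force: [-1.0, -0.4, 0.4]
opening: 0.528
```

View pics/wrist20.png

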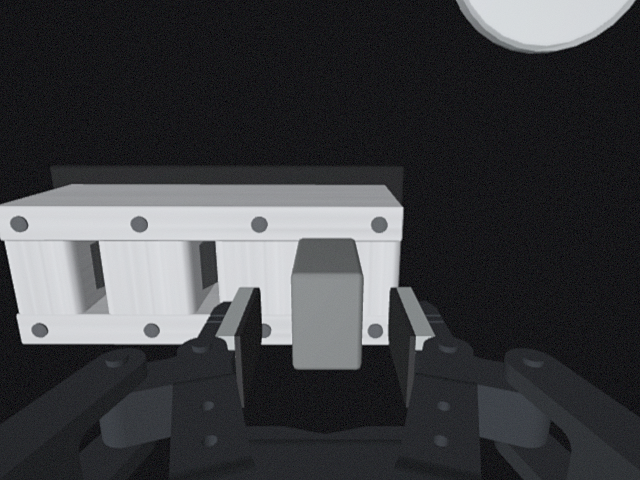

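The fingers are clear of the handle on both sides (handle 292–362, pads at 250 and 395). The gauge shifted only about 1 mm. Retreating straight up.

```bash
python3 -m pendant '[[[0,0,-0.3,0],[0,0,-0.8,0],[0,0,-1.5,0],[0,0,-2,0],[0,0,-2.5,0],[0,0,-2.5,0],[0,0,-2.5,0],[0,0,-1.5,0],[0,0,0,0],[0,0,0,0]]]'
python3 - <<'E'
from h import *
from bench import vision
I={}
for n in ("wrist","scene","side"):
    c=vision.capture(n); cv2.imwrite(f"pics/{n}21.png",c["color"]); np.savez(f"pics/{n}21.npz",**c); I[n]=c["color"]
a=cv2.resize(I["scene"][220:350,150:300],(600,520),interpolation=cv2.INTER_CUBIC); cv2.imwrite("pics/m21.png",a)
cv2.imwrite("pics/m21s.png",cv2.resize(I["side"][140:260,320:440],(500,500),interpolation=cv2.INTER_CUBIC))
need([.59,-.178,.2],285.2)
E
```

```text
time_s: 33.35
tcp_pos: [0.5907, -0.1791, 0.2261]
ee_rot: [3.115, 0.407, 0.005]
force: [-0.3, 0.0, -1.5]
opening: 0.525
t 33.5 tcp [ 0.5896 -0.179   0.2233] y-dir -75.11 tool turn -0.005 shift cm now [ 0.07 -0.08  2.33] zaxis [-2.5e-03  6.0e-04 -1.0e+00] F [-0.32  0.23 -0.99] op 4.51
 shift after turn [ 0.07 -0.09  2.33]
```

View pics/m21.png

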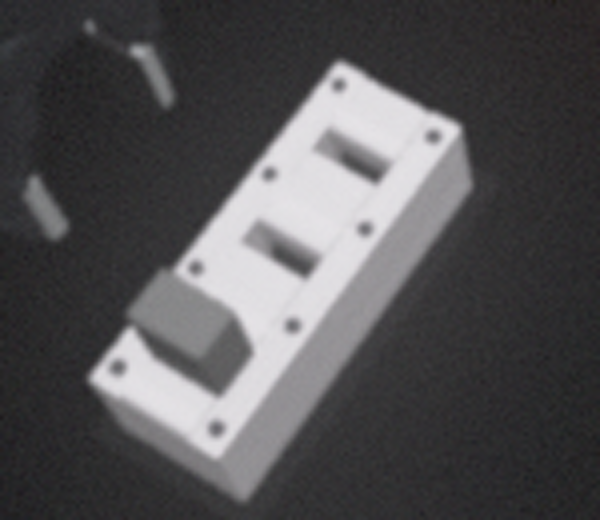

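View pics/m21s.png

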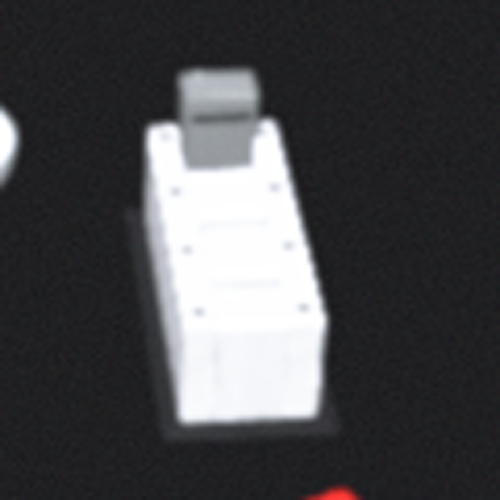

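View pics/scene21.png

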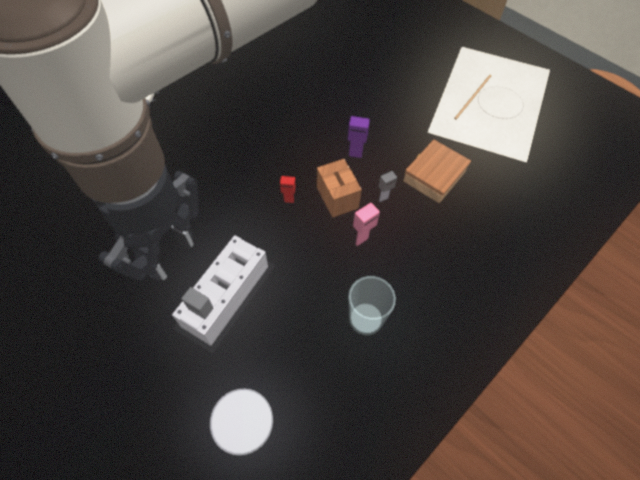

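View pics/wrist21.png

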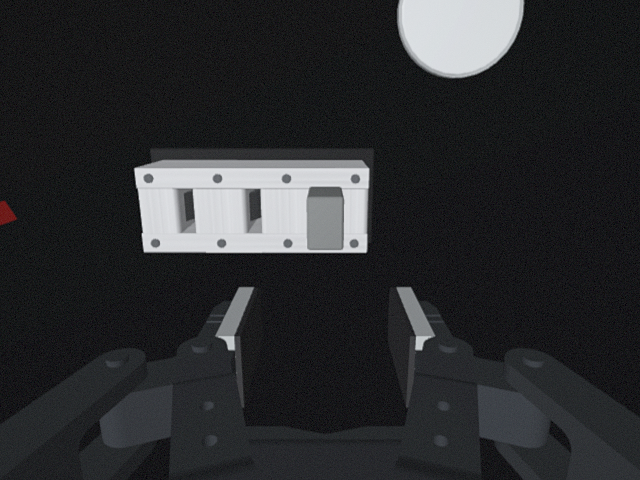

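Run:
```python
from h import *
W=np.load("pics/wrist21.npz");C=np.load("pics/scene21.npz")
def tri(a,ua,b,ub):
    A=[cv2.triangulatePoints(a["K"]@np.c_[a["R"],a["t"]],b["K"]@np.c_[b["R"],b["t"]],np.array(ua,float).reshape(2,1),np.array(ub,float).reshape(2,1))][0]; return (A[:3]/A[3]).ravel()
# scene crop scale 4: handle top corners: far(165,270) left(128,312) near(200,362) right(235,318)
sc=lambda u,v:(150+u/4-.4,220+v/4-.4)
s=np.mean([sc(165,270),sc(128,312),sc(200,362),sc(235,318)],0)
w=np.mean([(308,195),(343,194),(343,249),(307,249)],0)
print("top centre",tri(W,w,C,s).round(4),"ray wrist z.106",ray(W,w,.106).round(4),"ray scene",ray(C,s,.106).round(4))
```

```text
top centre [ 0.5918 -0.1795  0.1059] ray wrist z.106 [ 0.592  -0.1793  0.106 ] ray scene [ 0.5917 -0.1796  0.106 ]
```

The handle top triangulates to z = 0.1059 m, and fully home is 0.106 m. Nothing else has moved. Handing in.

```bash
python3 -c "
from bench import sign_off
print(sign_off())"
```

```text
the job is handed in; nothing more can be done
None
```

The gauge is standing fully home in the right-hand slot, which has the light drag. I let go of it and handed the job in at about 33.5 s of the 72 s allowed. No verdict was reported.

| Slot, in order tried | What I felt | Verdict |
|---|---|---|
| Left | Climbed to a 10.2 N reading about 28 mm down, still rising; side force about 6 N | Pinching; withdrawn there |
| Middle | No drag at all, slid down until the shoulder met the rack | Slack |
| Right | About 6 N at most through the lead-in, then a steady 1–2 N; side force about 4.3 N | Light drag; gauge left here |

**Last checks:**
- After release, the top of the handle measured 105.9 mm above the bench; fully home is 106 mm.
- The gripper was about 12 cm above the gauge and touching nothing.
- By eye in the last scene picture, the beaker, dish, slide box and look-alikes were where they started.

**Less certain:**
- **Left slot push:** allowing for the gauge's weight, the push peaked near 11 N, slightly over your 10 N guide.
- **Left slot verdict:** the force rose only about 1.7 N per mm, less steep than described, and the side force stayed well below the 12 N you gave for the pinching slot. I stopped before going deeper. It is called pinching because the other two slots were clearly slack and light-drag.

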